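# Gauge the marking carrier against the flip stop

### The arm

A 6-joint arm with a two-finger parallel gripper is mounted at the origin on the work surface. World frame = base frame: x ahead of the robot, y to its left, z up, the work surface at z = 0. Lengths are in mm, angles in rad, forces in N, time in s.
With the tool pointing down it reaches from about 250 to 725 mm from the base axis. Payload 4 kg.
Tool frame: the origin (TCP) lies at the very end of the fingers, on their centre line; the grasp point (between the pads) lies 19 mm behind it; y points along the fingers, x is the direction in which the jaws open and shut, and the axes are right-handed (so a half turn about y gives the same grasp; the last joint's range is limited). The gripper opens to 85 mm and grips with 20 to 120 N. Pads are 22 mm wide; open, the fingers measure 114 mm over their backs; the gripper's body (76 mm by 85 mm) begins 54 mm behind the grasp point. The pads swing forward as they close: fully open they stand 13 mm farther back than shut.
Start: joints at [-1.119, 0.241, 0.005, 1.335, 0, 1.571], TCP at [218.291, -449.832, 203.606] pointing down, gripper open.
Joint ranges: [-2.72, 2.72], [-1.05, 1.87], [-1.09, 1.28], [-1.99, 2.15], [-1.42, 1.44], [-3.14, 3.14]. Speed limits (rad/s): [2.79, 2.79, 3.14, 3.14, 3.14, 3.14].

### API

Orientations are given as a rotation vector (axis times angle).
In Python, from bench import * gives the robot as it stands. The module is installed in compiled form; this text tells all that it offers.
- The arm moves only by the shell command python3 -m handwheel 'ROWS' [OPENING] [FORCE]. ROWS is JSON, a list of rows, each a list of 4 numbers: the shift along the tool's x, y, z in cm, then the turn about the tool's y in rad. A call has exactly 10 rows; each row shifts and turns the pose as measured when the row begins, along the tool's axes as they then stand; what a row does not reach is not made up. A row lasts 1/10 s, in which the tool goes at most 50 mm and 8.59 degrees, less where a joint would pass 70% of its speed; a pose out of reach is approached as far as the arm can. A call is refused whole if a number of a shift passes 5 or a number of a turn 0.15, either way. A call with a gripper value outside its range is refused whole. OPENING is the finger opening in cm, from 0 to 8.54, set as the call begins (- or left out, the last holds). The fingers move at their own pace and stop on an object; FORCE is the grip in N (left out, the last holds). Time passes only in rows, so rows that do not move let the fingers close, or fill a call up. It gives the time, the measured TCP pose, the force and the opening at its end, in the units of the state.
- observe(): the state, without advancing time (a new reading comes with each control period).
- grab_frame(name): name is "side" or "top"; returns the picture (400x640x3 uint8, red, green, blue); there is no depth.
- calibration(name): a dict with "mtx" (3x3 intrinsics, pixels), "R" (3x3) and "t" (3): a world point X has camera coordinates R X + t. Camera axes: x right, y down, z forward; pixel columns grow to the right and rows downward; lengths in mm; the calibration is good to about 2 mm. A picture is of the moment at which its call begins. calibration takes no time and is no camera call.
- close_job(): hands the job in, once; it reports no verdict.
The state is a dict: "t": time; "qpos": joint angles; "joint_velocities": joint speeds; "joint_efforts": joint torques, N m; "tcp_pos": TCP position; "eef_rot": TCP orientation; "ft_force": force on the tool from outside, world axes, zero at the start; "torque": the same for the moment, N m; "opening": finger opening in mm.
Only numpy, scipy, OpenCV 4.12 (cv2) and the standard library are available. Lean on these libraries where they do the work, as an engineer would, in place of code of your own. Each camera call takes 0.05 s, during which the arm holds its last target. There are 200 camera calls.

### The job

On the laser-marking jig, flip the hinged stop all the way down onto the fence, then draw the aluminium carrier out of its channel by its upright fin, keeping it level and without forcing or jamming it, until it bears lightly against the foot of the stop, and keep it pressed there for about a second. Then let go of the carrier and flip the stop fully back up, leaving the carrier where the stop gauged it; do not disturb the other things on the table.

Things in the scene. Friction and masses are not known exactly. Their poses are not given: they have to be found in the camera images.
- fixture: The marking jig, fixed to the table: perforated aluminium base plate 200 (x) x 320 (y) x 15 mm carrying a straight level channel. Origin: centre of the plate's underside, on the table; z up. The channel runs along the jig's y, centred on x = 0, from y = -150 to its open mouth at y = +42 mm; the carrier is drawn out towards +y. The +x wall goes on to y = +150 as the fence, 60.5 mm high.
- mouth (a point): Middle of the channel's mouth, on the channel floor (jig x 0, y +42, z 35 mm). Channel 62 mm wide inside, walls 18 mm thick; two lips 10 mm thick, tops 60.5 mm above the table, overhang the carrier's edges and leave a 44 mm wide slot open above its middle. Past the mouth only the fence stands above the 15 mm plate.
- carrier: The sliding carrier, loose in the channel: aluminium plate 60 (x) x 150 (y) x 14 mm, about 0.5 kg, axes as the jig's, 1 mm clearance at each side and 1.5 mm under the lips. Origin: centre of its underside, 35 mm above the table. A brass blank 36 x 55 x 3 mm is fixed on its +y half. It starts 30 to 105 mm short of the stop's foot. Tilted, twisted or pulled sideways it binds; else up to about 8 N moves it.
- carrier_fin (a point): Grip point on the carrier's upright fin, 76 mm above the table, 18 mm below the fin's top. The fin stands in the slot's middle, 10 mm thick along y, 30 mm wide along x, centred 30 mm behind (-y of) the carrier's centre, and rises 45 mm above the carrier's top.
- carrier_front (a point): Centre of the carrier's front (+y) end face, 75 mm from its centre and 7 mm above its underside; this face meets the stop's foot, a steel lug 24 x 16 x 30 mm under the bar, 45 mm from the hinge axis, which hangs before the middle of this face when the stop is down, its underside 34 mm above the table.
- stop (a joint): Angle of the flip stop, a dark steel bar 16 x 16 x 108 mm on a clamp on the fence, with a foot and a handle: 0 = standing straight up; 1.571 = level on the fence and across the carrier's path, against its end stop. Starts at 0 to 0.3; stays where left (hinge friction about 0.14 N m). The clamp sits somewhere along the fence: the foot's face meets the carrier at jig y = +75 to +115 mm; where is not reported.
- hinge_line (a point): Fixed point on the jig on the line of the stop's hinge axis, which is parallel to the jig's y (jig x +45, y +147, z 69 mm). The stop's handle, a steel rod 16 mm in diameter along y, runs 100 mm from this axis, free from jig y = +131 to +161 mm whatever the clamp's setting: right above the axis at joint 0, swinging over to -x and down to jig x = -55, z 69 mm at 1.571. It turns freely in a pinch across it.
- cleaner: Bystander: white bottle, 56 mm in diameter, 150 mm tall; origin under its centre.
- mouse: Bystander: black computer mouse 105 x 58 x 32 mm; origin under its centre.
- blank_tray: Bystander: grey plastic tray 130 x 100 x 35 mm holding brass blanks; origin under its centre.
- angle_bar: Bystander: aluminium angle bar 160 x 25 x 34 mm; origin under its centre.

How it is judged:
By the outcome, as a careful person would: the job done as asked, in the order asked, and still so for the second after the job is handed in, with the robot touching nothing.
It also fails if it takes over 72 s, if anything falls off the work surface, if the arm or the gripper's body presses on something with over 40 N, if the wrist force passes 120 N, or if a joint passes its speed limit or range.

## Working session

There is one attempt and no reset: what is moved stays moved. The work goes in short steps, Python scripts to look and compute and a shell command to move; the robot and the scene stay as the last step left them, time stands still between calls to the robot, and variables do not carry over. Pictures are saved under pics/ and viewed, about 8 in all and at most 12, crops included, and the job is handed in when it is done.

```bash
mkdir -p pics; cat > h.py <<'E'
from bench import *
import numpy as np, cv2
from scipy.spatial.transform import Rotation as Ro
def proj(n,P):
    c=calibration(n);P=np.atleast_2d(P).astype(float);q=(c["mtx"]@(c["R"]@P.T+np.array(c["t"]).reshape(3,1))).T
    return q[:,:2]/q[:,2:]
def ray(n,uv,z):
    c=calibration(n);R=np.array(c["R"]);t=np.array(c["t"]).ravel()
    C=-R.T@t;d=R.T@np.linalg.inv(c["mtx"])@np.array([uv[0],uv[1],1.]);return C+d*(z-C[2])/d[2]
def st():
    s=observe();print("t",s["t"],"tcp",np.round(s["tcp_pos"],1),"F",np.round(s["ft_force"],1),"T",np.round(s["torque"],2),"op",np.round(s["opening"],1))
    print("tool axes (cols)\n",np.round(Ro.from_rotvec(s["eef_rot"]).as_matrix(),3),"q",np.round(s["qpos"],2));return s
E
python3 - <<'E'
from h import *
st()
a=grab_frame("top");b=grab_frame("side")
for n,i in(("top",a),("side",b)):
    cv2.imwrite(f"pics/{n}0.png",cv2.resize(i[:,:,::-1],(800,500),interpolation=cv2.INTER_CUBIC))
    c=calibration(n);print(n,np.round(-np.array(c["R"]).T@np.array(c["t"]).ravel()),np.round(c["R"],2).tolist(),c["mtx"])
E
```

```text
t 0.0 tcp [ 218.  -449.2  202.7] F [-0.7 -0.2 -0.1] T [0.02 0.01 0.02] op 85.3
tool axes (cols)
 [[ 0.437 -0.001  0.9  ]
 [-0.9    0.002  0.437]
 [-0.002 -1.    -0.   ]] q [-1.12  0.24  0.    1.34 -0.    1.57]
top [ 368.   11. 1049.] [[-0.18, -0.98, -0.0], [-0.96, 0.17, -0.21], [0.21, -0.03, -0.98]] [[388.33161644   0.         318.10248856]
 [  0.         388.33161644 199.1987598 ]
 [  0.           0.           1.        ]]
side [527. 842. 683.] [[-1.0, -0.04, 0.01], [-0.03, 0.59, -0.81], [0.03, -0.81, -0.59]] [[452.61510846   0.         315.7671722 ]
 [  0.         452.61510846 195.42427296]
 [  0.           0.           1.        ]]
```

View pics/top0.png

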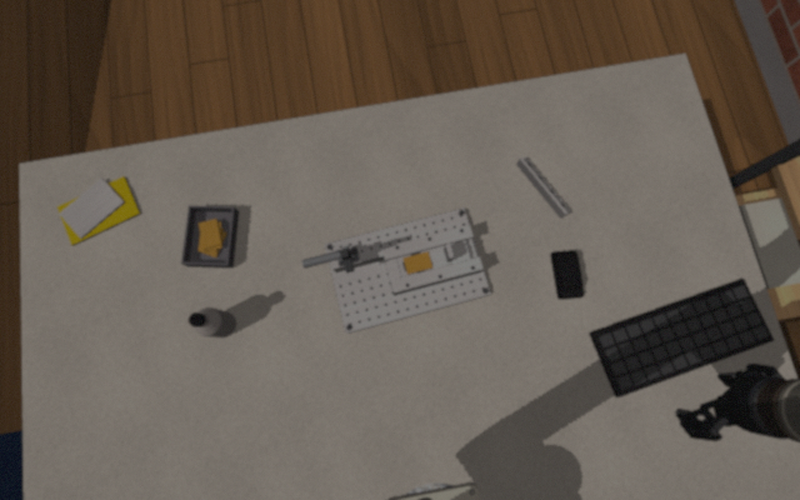

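View pics/side0.png

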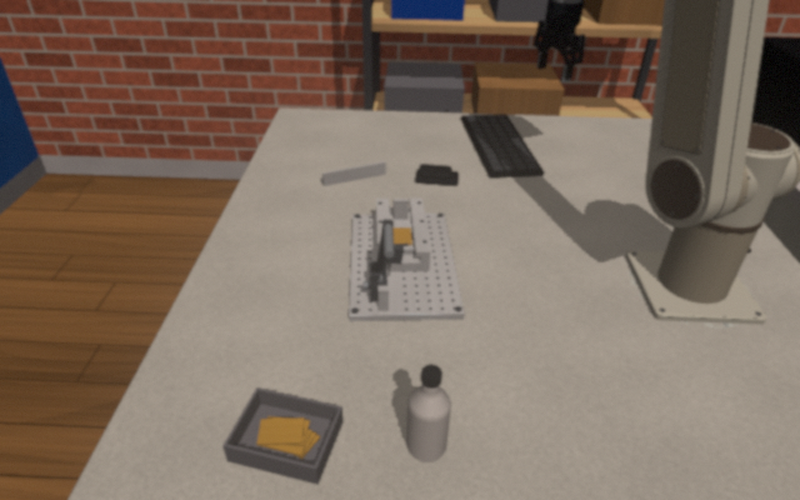

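Top: the jig plate has corners near (330,246), (463,210), (492,292), (349,329); the stop stands at its left end, and the fin is near (457,250). Side: the plate is around (350..460, 212..318). Next I'll enlarge both.

```bash
python3 - <<'E'
from h import *
a=cv2.imread("pics/top0.png");
a=grab_frame("top");b=grab_frame("side")
ca=cv2.resize(a[155:275,230:410,::-1],None,fx=4.4,fy=4.4,interpolation=cv2.INTER_CUBIC)[:600,:800]
cb=cv2.resize(b[150:265,265:385,::-1],None,fx=5,fy=5,interpolation=cv2.INTER_CUBIC)[:600]
cv2.imwrite("pics/ta.png",ca);cv2.imwrite("pics/sb.png",cb);print(ca.shape,cb.shape)
E
```

```text
(528, 792, 3) (575, 600, 3)
```

View pics/ta.png

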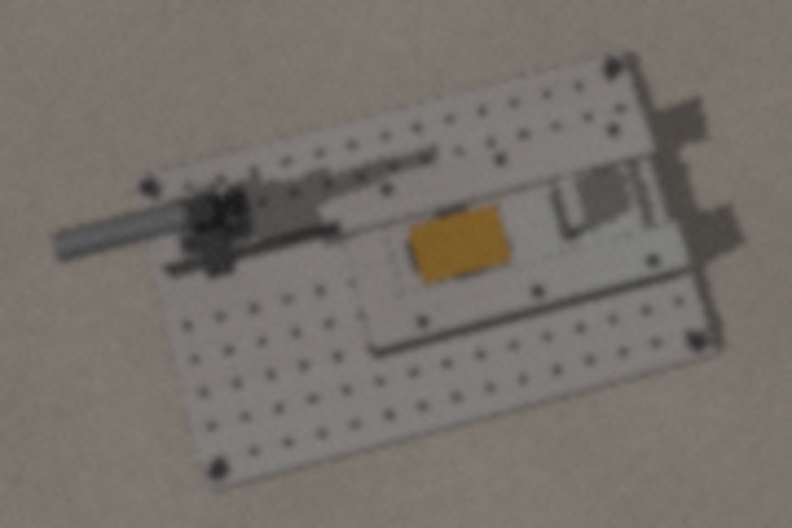

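View pics/sb.png

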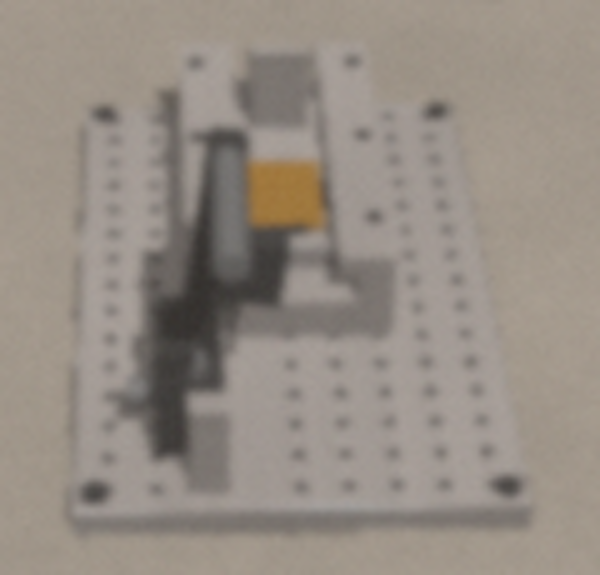

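```bash
cat > fit.py <<'E'
from h import *
from scipy.optimize import least_squares
T=lambda p:np.array([230+(p[0]+.5)/4.4-.5,155+(p[1]+.5)/4.4-.5]); S=lambda p:np.array([265+(p[0]+.5)/5-.5,150+(p[1]+.5)/5-.5])
bt=[T(p) for p in((150,186),(613,67),(697,341),(218,468))]
bs=[S(p) for p in((95,491),(104,113),(436,110),(508,485))]
sg=np.array([[1,1],[1,-1],[-1,-1],[-1,1]])
def J(p,P):
    P=np.atleast_2d(P).astype(float);c,s=np.cos(p[2]),np.sin(p[2]);return np.c_[p[0]+c*P[:,0]-s*P[:,1],p[1]+s*P[:,0]+c*P[:,1],P[:,2]]
E
python3 - <<'E'
from fit import *
ws=[]
for n,b in(("top",bt),("side",bs),("both",None)):
    def res(v):
        P=J(v,np.c_[sg*[v[3],v[4]],np.full(4,17.)])
        return np.concatenate([(proj(m,P)-bb).ravel() for m,bb in(("top",bt),("side",bs)) if n in(m,"both")])
    g=ray("top",np.mean(bt,0),17)
    r=least_squares(res,[g[0],g[1],-.0,90,150]);print(n,np.round(r.x,3),"rms",np.sqrt(np.mean(r.fun**2)))
v=r.x
np.save("pose.npy",v[:3])
# handle end (upper tip centre, y=161) and fin
for q in(0,.1,.2,.3):
    H=J(v,[[45-100*np.sin(q),161,69+100*np.cos(q)]]);print(q,proj("top",H),proj("side",H))
print("obs top tip",T((58,246)),"side tip",S((232,272)))
# side: upper rod start; fin top z=94 centre for yc
for y in range(-80,0,10):
    F=J(v,[[0,y-30,94]]);print(y,proj("top",F),proj("side",F))
print("fin obs top",T((603,192)))
for n,P in(("mouth",[0,42,35]),("hinge",[45,147,69]),("handle down",[-55,147,69])): print(n,J(v,P))
# brass blank corners in top crop z=35+14+3
for p in((410,222),(497,205),(510,262),(423,284)):
    w=ray("top",T(p),52)[:2]-v[:2];c,s=np.cos(v[2]),np.sin(v[2]);print("blank jig",w[0]*c+w[1]*s,-w[0]*s+w[1]*c)
E
```

```text
top [ 5.46952e+02 -3.72550e+01  8.10000e-02  8.94940e+01  1.49449e+02] rms 0.0408530628360362
side [ 5.43148e+02 -3.72200e+01  8.40000e-02  8.97200e+01  1.49974e+02] rms 0.10566379403054818
both [ 5.44798e+02 -3.71920e+01  8.30000e-02  8.95490e+01  1.49617e+02] rms 0.5428652112625413
0 [[254.1366773  202.83628741]] [[303.20881048 193.41510104]]
0.1 [[255.13702052 206.96209591]] [[308.3356917  193.55373005]]
0.2 [[256.1996718  211.14074231]] [[313.39919583 194.106829  ]]
0.3 [[257.31060626 215.31669645]] [[318.33931111 195.06604984]]
obs top tip [242.79545455 210.52272727] side tip [311. 204.]
-80 [[367.94163701 198.61744829]] [[319.29579896 154.90880426]]
-70 [[364.12868674 199.62035285]] [[319.47809119 156.95157543]]
-60 [[360.31167022 200.62432694]] [[319.66299474 159.0236091 ]]
-50 [[356.49058095 201.62937227]] [[319.85056612 161.12553859]]
-40 [[352.66541239 202.63549056]] [[320.0408635  163.25801561]]
-30 [[348.83615803 203.64268352]] [[320.23394672 165.42171096]]
-20 [[345.0028113  204.65095288]] [[320.42987743 167.61731524]]
-10 [[341.16536564 205.66030036]] [[320.62871907 169.84553954]]
fin obs top [366.65909091 198.25      ]
mouth [[541.306814     4.66224138  35.        ]]
hinge [[577.42306478 113.03943653  69.        ]]
handle down [[477.76914312 104.72704228  69.        ]]
blank jig 21.528566974370015 1.5500381265240362
blank jig 18.108735995178897 -51.28775306664404
blank jig -17.118592065001362 -49.37595174703939
blank jig -16.541375956928157 3.8577579714844266
```

Side crop: bolts at (95,491), (104,113), (436,110) and (508,485); fin front face x 247–313, y 55–125. Top crop: bolts fit to within 0.05 px, and the fin's dark edge is near (565,210). The fit gives the jig at (545,-37), yaw 0.083, carrier centre at jig y≈-52 and stop at about 0.13 rad. I'll move toward the handle.

```bash
python3 -m handwheel '[[-2.5,-0.4,4,0],[-2.5,-0.4,4,0],[-2.5,-0.4,4,0],[-2.5,-0.4,4,0],[-2.5,-0.4,4,0],[-2.5,-0.4,4,0],[-2.5,-0.4,4,0],[-2.5,-0.4,4,0],[-2.5,-0.4,4,0],[-2.5,-0.4,4,0]]' 6
cat > go.py <<'E'
# shift in tool cm + turn from present pose to jig point (grasp point) x,y,z ; yaw = jig yaw + a
import sys
from fit import *
v=np.load("pose.npy");x,y,z=map(float,sys.argv[1:4]);a=float(sys.argv[4])
s=st();R=Ro.from_rotvec(s["eef_rot"]).as_matrix()
P=J(v,[[x,y,z]])[0];P[2]-=19;d=P-s["tcp_pos"]
c,sn=np.cos(v[2]),np.sin(v[2]);w=np.array(s["tcp_pos"])-[v[0],v[1],-19]
print("grasp pt in jig",np.round([w[0]*c+w[1]*sn,-w[0]*sn+w[1]*c,w[2]],1))
dy=v[2]+a-np.arctan2(R[1,0],R[0,0]);dy=(dy+np.pi)%(2*np.pi)-np.pi
print("tool cm",np.round(R.T@d/10,2),"turn",round(-dy,3),"tilt",np.round(np.degrees(np.arccos(-R[2,1])),2))
E
python3 go.py 32 146 220 0
```

```text
t: 1.2
tcp_pos: [476.1, -41.6, 242.3]
eef_rot: [-1.384, 0.883, -0.881]
ft_force: [1.0, -0.9, 0.1]
opening: 59.8
t 1.2 tcp [476.1 -41.6 242.3] F [ 1.  -0.9  0.1] T [-0.06 -0.08  0.01] op 59.8
tool axes (cols)
 [[ 0.423 -0.001  0.906]
 [-0.906  0.001  0.423]
 [-0.002 -1.    -0.   ]] q [-0.09  0.18  0.03  1.42  0.    2.62]
grasp pt in jig [-68.8   1.3 261.3]
tool cm [-10.08   4.14  14.47] turn -1.217 tilt 0.09
```

```bash
python3 -m handwheel '[[-3.4,0,4.8,-0.0],[-3.4,0,4.8,0],[-3.2,0,4.8,0],[0,0,0,-0.15],[0,0,0,-0.15],[0,0,0,-0.15],[0,0,0,-0.15],[0,0,0,-0.15],[0,0,0,-0.15],[0,0,0,-0.15]]' 6
python3 -m handwheel '[[0,0,0,-0.15],[0,0,0,0],[0,0,0,0],[0,0,0,0],[0,0,0,0],[0,0,0,0],[0,0,0,0],[0,0,0,0],[0,0,0,0],[0,0,0,0]]' >/dev/null
python3 go.py 32 146 168 0
python3 - <<'E'
from h import *
a=grab_frame("top");b=grab_frame("side")
ca=cv2.resize(a[130:250,210:370,::-1],(800,600),interpolation=cv2.INTER_CUBIC)
cb=cv2.resize(b[100:250,240:400,::-1],(640,600),interpolation=cv2.INTER_CUBIC)
cv2.imwrite("pics/sb2.png",cb);cv2.imwrite("pics/ta2.png",ca)
E
```

```text
t: 2.2
tcp_pos: [552.4, 97.4, 237.0]
eef_rot: [-1.57, 0.066, -0.056]
ft_force: [-0.1, -0.0, 0.1]
opening: 59.8
t 3.2 tcp [551.8  97.3 235.8] F [0.3 0.5 0.2] T [ 0.04 -0.01 -0.02] op 59.2
tool axes (cols)
 [[ 0.998 -0.009 -0.064]
 [ 0.064  0.     0.998]
 [-0.009 -1.     0.001]] q [0.17 0.36 0.25 1.47 0.   1.68]
grasp pt in jig [ 18.2 133.4 254.8]
tool cm [1.44 8.67 1.28] turn -0.02 tilt 0.52
```

View pics/sb2.png

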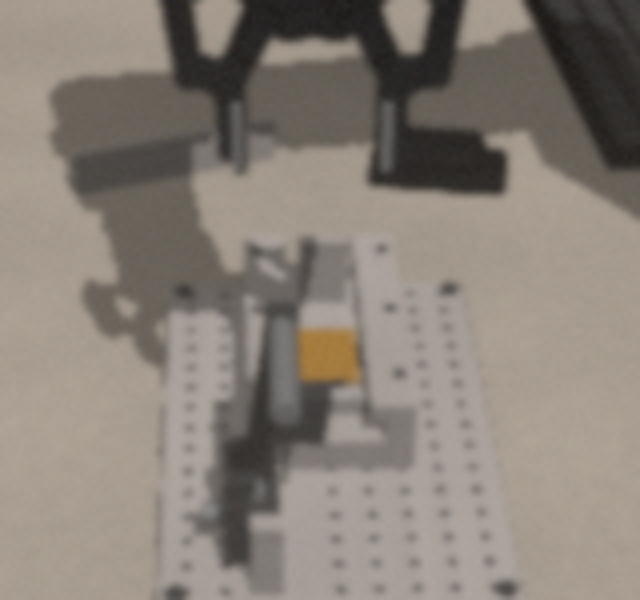

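Side: finger pads end at (240,168) and (388,172), midpoint u≈314; the rod runs from (283,320) to (285,420). I'll check the camera against the arm's own TCP.

```bash
python3 - <<'E'
from fit import *
s=observe();v=np.load("pose.npy");t=np.array(s["tcp_pos"])
R=Ro.from_rotvec(s["eef_rot"]).as_matrix()
for sg_ in(-1,1): print("tip pred side crop",(proj("side",t+R@[sg_*30,-5,0])[0]-[240,100])*4, "top crop",(proj("top",t+R@[sg_*30,-5,0])[0]-[210,130])*5)
for q in(0,.1,.2): print(q,[ (np.round((proj("side",J(v,[[45-100*np.sin(q),y,69+100*np.cos(q)]]))[0]-[240,100])*4)).tolist() for y in(110,131,161,190)])
E
```

```text
tip pred side crop [370.31928648 216.09783973] top crop [285.17844301 440.23511887]
tip pred side crop [244.38808109 217.10820873] top crop [255.75639533 306.23542186]
0 [[251.0, 315.0], [252.0, 339.0], [253.0, 374.0], [254.0, 409.0]]
0.1 [[271.0, 316.0], [272.0, 339.0], [273.0, 374.0], [275.0, 410.0]]
0.2 [[290.0, 318.0], [291.0, 341.0], [294.0, 376.0], [296.0, 412.0]]
```

View pics/ta2.png

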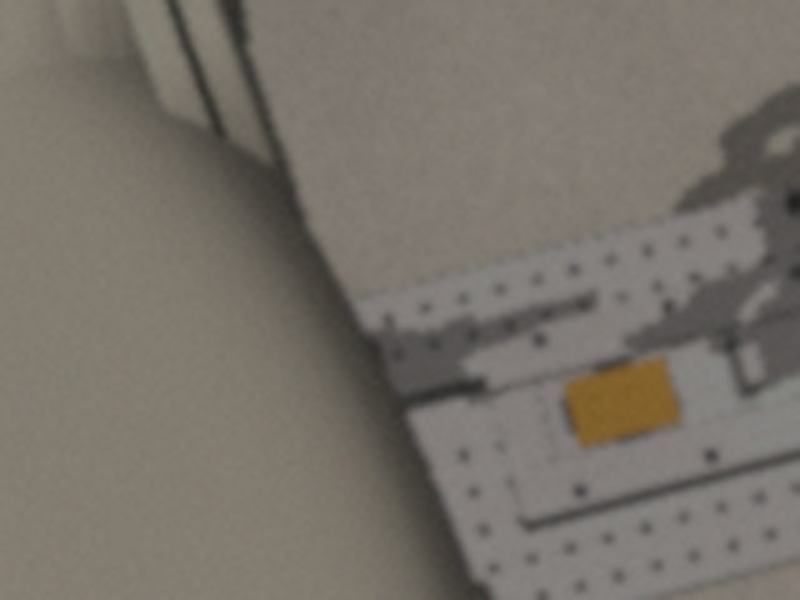

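```bash
python3 - <<'E'
from fit import *
t=np.array([218,-449.2,202.7]);x=np.array([.437,-.9,0])
for k in(-43,43): print([(proj(n,t+x*k+[0,0,h])[0]*1.25).round().tolist() for n in("side","top") for h in(0,13,40)])
s=observe();print(s["t"],s["tcp_pos"],s["opening"])
t=np.array(s["tcp_pos"])
for h in (0,10,20,30,60): print(h,((proj("side",t+[0,0,h])[0]-[240,100])*4).round())
E
```

```text
[[560.0, 98.0], [561.0, 92.0], [563.0, 81.0], [667.0, 412.0], [671.0, 413.0], [681.0, 415.0]]
[[538.0, 85.0], [539.0, 80.0], [541.0, 69.0], [705.0, 380.0], [710.0, 381.0], [720.0, 382.0]]
3.3 [551.81343194  97.24591544 235.80871819] 60.32277358308913
0 [307. 226.]
10 [308. 208.]
20 [308. 189.]
30 [308. 170.]
60 [309. 113.]
```

```bash
python3 -m handwheel '[[1.4,0,1.2,-0.02],[0,1,0,0],[0,1.5,0,0],[0,1.5,0,0],[0,1.5,0,0],[0,1.5,0,0],[0,1.3,0,0],[0,0.5,0,0],[0,0,0,0],[0,0,0,0]]'
python3 go.py 33 146 168 0
python3 - <<'E'
from h import *
b=grab_frame("side")
cv2.imwrite("pics/sb3.png",cv2.resize(b[120:240,250:390,::-1],(700,600),interpolation=cv2.INTER_CUBIC))
E
```

```text
t: 4.3
tcp_pos: [560.5, 107.6, 141.2]
eef_rot: [-1.572, -0.053, 0.075]
ft_force: [-0.0, 0.9, 0.4]
opening: 60.1
t 4.3 tcp [560.5 107.6 141.2] F [-0.   0.9  0.4] T [ 0.06 -0.04  0.03] op 60.1
tool axes (cols)
 [[ 0.997 -0.014 -0.081]
 [ 0.081 -0.003  0.997]
 [-0.014 -1.    -0.002]] q [ 0.19  0.42  0.1   1.26 -0.    1.68]
grasp pt in jig [ 27.7 142.9 160.2]
tool cm [ 0.52 -0.79  0.31] turn -0.002 tilt 0.8
```

View pics/sb3.png

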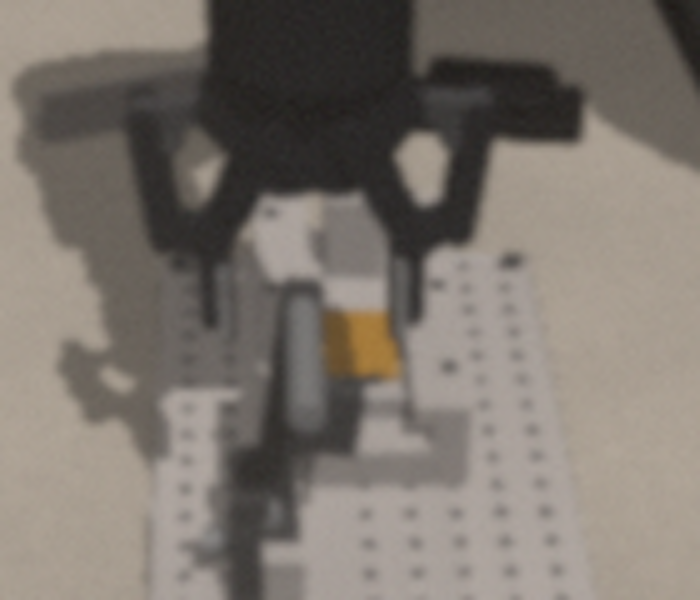

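Side: fingertips at (208,325) and (412,320) straddle the rod (x≈305, y 285–430). Visually the tips look higher than the TCP figure suggests, so I'll go slightly lower, close gently and read the opening.

```bash
python3 -m handwheel '[[0.4,0.5,0.3,0],[0,0.3,0,0],[0,0,0,0],[0,0,0,0],[0,0,0,0],[0,0,0,0],[0,0,0,0],[0,0,0,0],[0,0,0,0],[0,0,0,0]]' 0 20
python3 go.py 33 146 168 0
python3 - <<'E'
from h import *
b=grab_frame("side")
cv2.imwrite("pics/sb4.png",cv2.resize(b[120:240,250:390,::-1],(700,600),interpolation=cv2.INTER_CUBIC))
E
```

```text
t: 5.35
tcp_pos: [565.8, 111.4, 134.7]
eef_rot: [-1.571, -0.056, 0.072]
ft_force: [0.0, -1.1, -0.1]
opening: 14.9
t 5.35 tcp [565.8 111.4 134.7] F [ 0.  -1.1 -0.1] T [-0.04  0.02  0.03] op 14.9
tool axes (cols)
 [[ 0.997 -0.01  -0.081]
 [ 0.081 -0.002  0.997]
 [-0.01  -1.    -0.001]] q [ 0.19  0.44  0.1   1.25 -0.    1.68]
grasp pt in jig [ 33.3 146.3 153.7]
tool cm [-0.04 -1.43 -0.03] turn -0.002 tilt 0.59
```

View pics/sb4.png

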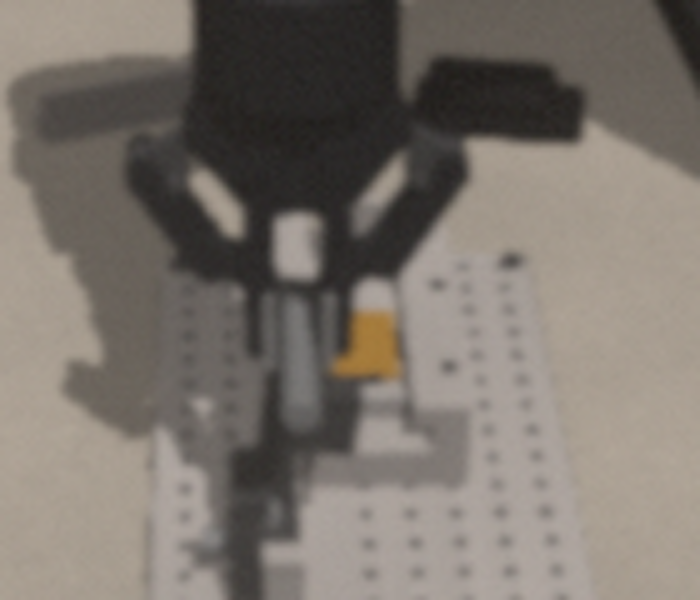

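Gripped: opening is 14.9 mm on the 16 mm rod, and the picture shows the rod at (300,340) between the pads. I'll swing the first part and check tracking.

```bash
python3 -m handwheel '[[-0.72,0.12,0,0],[-0.71,0.16,0,0],[-0.7,0.22,0,0],[-0.67,0.27,0,0],[-0.66,0.31,0,0],[-0.63,0.37,0,0],[-0.61,0.41,0,0],[-0.57,0.45,0,0],[0,0,0,0],[0,0,0,0]]'
python3 go.py -55 146 54 0
```

```text
t: 6.4
tcp_pos: [513.6, 107.2, 113.1]
eef_rot: [-1.571, -0.067, 0.061]
ft_force: [3.0, -0.0, 1.9]
opening: 14.6
t 6.4 tcp [513.6 107.2 113.1] F [ 3.  -0.   1.9] T [-0.01 -0.84 -0.03] op 14.6
tool axes (cols)
 [[ 0.997  0.004 -0.081]
 [ 0.081 -0.001  0.997]
 [ 0.004 -1.    -0.001]] q [ 0.21  0.34 -0.1   1.13 -0.    1.7 ]
grasp pt in jig [-19.1 146.5 132.1]
tool cm [-3.62  7.8  -0.05] turn -0.002 tilt 0.21
```

```bash
python3 -m handwheel '[[-0.58,0.53,0,0],[-0.55,0.57,0,0],[-0.5,0.61,0,0],[-0.45,0.65,0,0],[-0.39,0.68,0,0],[-0.34,0.71,0,0],[-0.29,0.74,0,0],[-0.22,0.76,0,0],[0,0,0,0],[0,0,0,0]]'
python3 go.py -55 146 54 0
```

```text
t: 7.4
tcp_pos: [480.0, 104.5, 55.7]
eef_rot: [-1.57, -0.069, 0.059]
ft_force: [2.7, -0.1, 1.6]
opening: 15.4
t 7.4 tcp [480.  104.5  55.7] F [ 2.7 -0.1  1.6] T [ 0.07 -0.83 -0.01] op 15.4
tool axes (cols)
 [[ 0.997  0.006 -0.081]
 [ 0.081 -0.     0.997]
 [ 0.006 -1.    -0.001]] q [ 0.22  0.34 -0.27  0.95 -0.    1.71]
grasp pt in jig [-52.8 146.6  74.7]
tool cm [-0.23  2.07 -0.05] turn -0.002 tilt 0.37
```

```bash
python3 -m handwheel '[[-0.08,0.5,0,0],[-0.06,0.5,0,0],[-0.04,0.4,0,0],[0,0.2,0,0],[0,0.15,0,0],[0,0.15,0,0],[0,0.1,0,0],[0,0.1,0,0],[0,0,0,0],[0,0,0,0]]'
python3 go.py -55 146 54 0
```

```text
t: 8.4
tcp_pos: [477.3, 104.3, 33.2]
eef_rot: [-1.57, -0.067, 0.06]
ft_force: [1.3, 0.1, 3.0]
opening: 14.8
t 8.4 tcp [477.3 104.3  33.2] F [1.3 0.1 3. ] T [ 0.04 -0.55  0.01] op 14.8
tool axes (cols)
 [[ 0.997  0.005 -0.081]
 [ 0.081 -0.     0.997]
 [ 0.005 -1.    -0.001]] q [ 0.22  0.36 -0.31  0.9  -0.    1.71]
grasp pt in jig [-55.5 146.6  52.2]
tool cm [ 0.05 -0.18 -0.06] turn -0.002 tilt 0.27
```

```bash
python3 -m handwheel '[[0,0.15,0,0],[0,0.15,0,0],[0,0.15,0,0],[0,0.15,0,0],[0,0.15,0,0],[0,0,0,0],[0,0,0,0],[0,0,0,0],[0,0,0,0],[0,0,0,0]]'
python3 go.py -55 146 54 0
```

```text
t: 9.4
tcp_pos: [477.5, 104.3, 31.0]
eef_rot: [-1.57, -0.07, 0.058]
ft_force: [1.9, -0.3, 4.4]
opening: 14.8
t 9.4 tcp [477.5 104.3  31. ] F [ 1.9 -0.3  4.4] T [-0.06 -0.35  0.03] op 14.8
tool axes (cols)
 [[ 0.997  0.007 -0.081]
 [ 0.081  0.     0.997]
 [ 0.007 -1.    -0.   ]] q [ 0.22  0.36 -0.31  0.89 -0.    1.71]
grasp pt in jig [-55.3 146.6  50. ]
tool cm [ 0.04 -0.4  -0.06] turn -0.002 tilt 0.43
```

Blocked at the expected drop (~100 mm), so the stop seems down. I'll release, rise and move toward the fin.

```bash
python3 -m handwheel '[[0,0,0,0],[0,0,0,0],[0,0,0,0],[0,0,0,0],[0,-2,0,0],[0,-3,0,0],[0,-3,0,0],[0,-2,0,0],[0,0,0,0],[0,0,0,0]]' 4.5
python3 go.py 0 -82 105 1.5708
```

```text
t: 10.4
tcp_pos: [468.3, 103.0, 127.9]
eef_rot: [-1.572, -0.053, 0.075]
ft_force: [-0.3, -0.7, -0.4]
opening: 45.1
t 10.4 tcp [468.3 103.  127.9] F [-0.3 -0.7 -0.4] T [-0.01 -0.01  0.04] op 45.1
tool axes (cols)
 [[ 0.997 -0.014 -0.081]
 [ 0.081 -0.003  0.997]
 [-0.014 -1.    -0.002]] q [ 0.22  0.26 -0.17  1.15  0.    1.71]
grasp pt in jig [-64.6 146.1 146.9]
tool cm [  6.56   4.14 -22.79] turn -1.573 tilt 0.81
```

```bash
python3 -m handwheel '[[1.2,0,-4.3,0],[1.2,0,-4.3,0],[1.2,0,-4.3,0],[1.2,0,-4.3,0],[1.2,0,-4.3,0],[0,0,0,-0.15],[0,0,0,-0.15],[0,0,0,-0.15],[0,0,0,-0.15],[0,0,0,-0.15]]'
python3 -m handwheel '[[0,0,0,-0.15],[0,0,0,-0.15],[0,0,0,-0.15],[0,0,0,-0.15],[0,0,0,-0.15],[0,0,0,-0.07],[0,0,0,0],[0,0,0,0],[0,0,0,0],[0,0,0,0]]' >/dev/null
python3 go.py 0 -82 76 1.5708
python3 - <<'E'
from h import *
s=observe();t=np.array(s["tcp_pos"])
a=grab_frame("top");b=grab_frame("side")
ca=cv2.resize(a[160:260,240:380,::-1],None,fx=5,fy=5,interpolation=cv2.INTER_CUBIC)[:300+200]
cb=cv2.resize(b[110:230,260:380,::-1],None,fx=4.9,fy=4.9,interpolation=cv2.INTER_CUBIC)
im=np.zeros((600,800,3),np.uint8)
ca=cv2.resize(ca,(400,286));im[:286,:400]=ca
cb=cv2.resize(b[100:250,270:370,::-1],(400,600),interpolation=cv2.INTER_CUBIC);im[:,400:]=cb
cv2.imwrite("pics/m1.png",im)
print("tcp in montage: side",(proj("side",t)[0]-[270,100])*4+[400,0],"top",(proj("top",t)[0]-[240,160])*400/140)
E
```

```text
t: 11.4
tcp_pos: [539.4, -113.2, 108.6]
eef_rot: [-1.448, -0.632, 0.69]
ft_force: [0.3, -0.2, -0.1]
opening: 45.2
t 12.4 tcp [ 528.3 -111.1   91.7] F [ 0.5  0.3 -0.7] T [ 0.02 -0.08  0.04] op 44.8
tool axes (cols)
 [[-0.098 -0.069 -0.993]
 [ 0.995  0.008 -0.099]
 [ 0.015 -0.998  0.068]] q [-0.2   0.45 -0.    1.19 -0.01 -0.3 ]
grasp pt in jig [-22.6 -72.3 110.7]
tool cm [-1.05  3.3  -2.47] turn 0.015 tilt 3.97
tcp in montage: side [636.42670256 253.8070136 ] top [331.33426657 146.00411142]
```

View pics/m1.png

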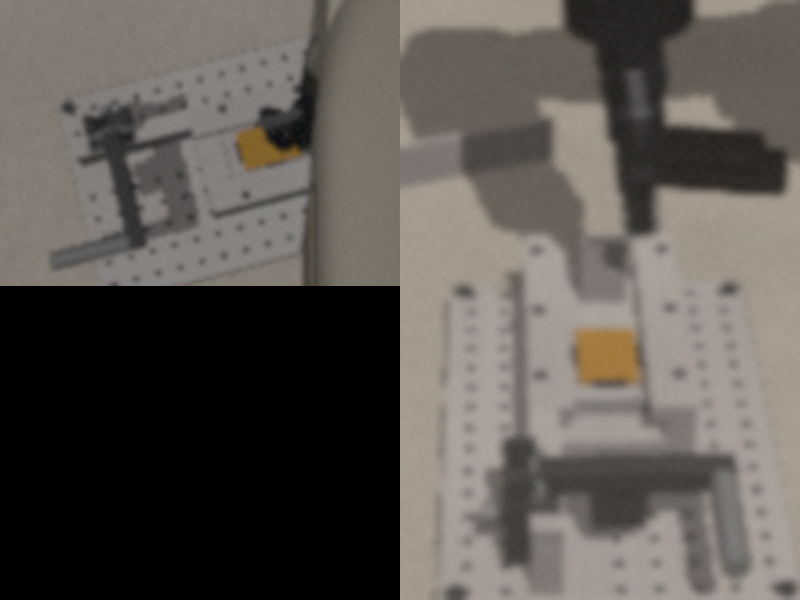

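The montage shows the stop level across the path (bar (540–735, 465) in side), and the fin front face at (580–632, 240–298). The gripper stands 17–20 mm to -x of the fin and leans about 4° in the pad plane. I'll centre slowly and watch the tilt.

```bash
python3 -m handwheel '[[-0.2,0,-0.5,0],[-0.2,0,-0.5,0],[-0.2,0,-0.5,0],[-0.2,0,-0.5,0],[-0.2,0,-0.4,0.01],[0,0,0,0],[0,0,0,0],[0,0,0,0],[0,0,0,0],[0,0,0,0]]' 6
python3 go.py 0 -83 76 1.5708
```

```text
t: 13.5
tcp_pos: [556.3, -119.6, 90.4]
eef_rot: [-1.109, -1.228, 1.296]
ft_force: [0.2, 0.2, 1.0]
opening: 59.9
t 13.5 tcp [ 556.3 -119.6   90.4] F [0.2 0.2 1. ] T [-0.03 -0.09  0.  ] op 59.9
tool axes (cols)
 [[-0.087 -0.067 -0.994]
 [ 0.996  0.008 -0.087]
 [ 0.014 -0.998  0.066]] q [-0.21  0.5   0.08  1.22 -0.01 -0.3 ]
grasp pt in jig [  4.6 -83.1 109.4]
tool cm [-0.03  3.36  0.24] turn 0.004 tilt 3.87
```

```bash
python3 -m handwheel '[[0,0.3,0.15,0],[0,0.3,0.1,0],[0,0.3,0,0],[0,0.3,0,0],[0,0.3,0,0],[0,0.3,0,0],[0,0.3,0,0],[0,0.3,0,0],[0,0.2,0,0],[0,0,0,0]]'
python3 go.py 0 -83 76 1.5708
python3 - <<'E'
from h import *
s=observe();t=np.array(s["tcp_pos"])
b=grab_frame("side")
cv2.imwrite("pics/sb5.png",cv2.resize(b[105:205,280:380,::-1],(600,600),interpolation=cv2.INTER_CUBIC))
for h in (0,13,24): print("tips pred",h,[((proj("side",t+[-.087*k,k,h])[0]-[280,105])*6).round() for k in(-30,30)])
E
```

```text
t: 14.5
tcp_pos: [550.9, -119.5, 61.9]
eef_rot: [-1.108, -1.228, 1.296]
ft_force: [0.2, -0.1, 0.0]
opening: 59.8
t 14.5 tcp [ 550.9 -119.5   61.9] F [ 0.2 -0.1  0. ] T [-0.02 -0.03  0.03] op 59.8
tool axes (cols)
 [[-0.087 -0.068 -0.994]
 [ 0.996  0.008 -0.088]
 [ 0.014 -0.998  0.067]] q [-0.21  0.52  0.03  1.15 -0.01 -0.3 ]
grasp pt in jig [ -0.7 -82.5  80.9]
tool cm [-0.06  0.48 -0.1 ] turn 0.004 tilt 3.93
tips pred 0 [array([236., 361.]), array([243., 439.])]
tips pred 13 [array([236., 335.]), array([243., 412.])]
tips pred 24 [array([237., 313.]), array([244., 389.])]
```

View pics/sb5.png

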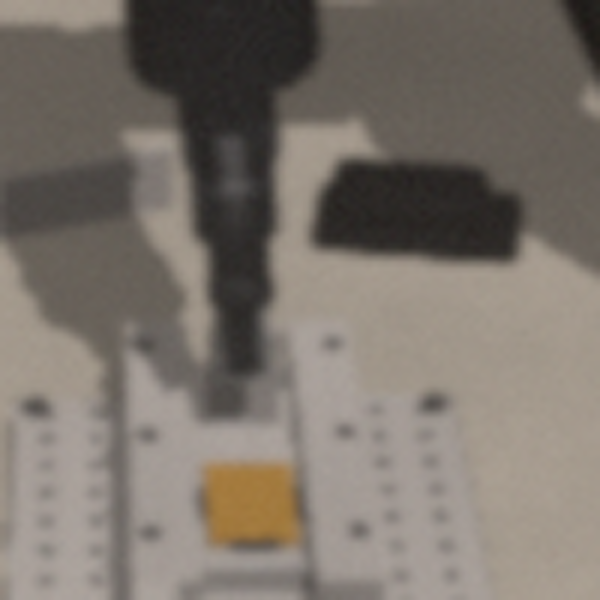

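Side: the near fingertip at (240,375) is drawn about 30 mm higher than the TCP figure predicts, and the fin face spans (200–275, 330–415). I'll lower slowly and let force decide; small rows press only a few newtons.

```bash
python3 -m handwheel '[[0,0.12,0,0],[0,0.12,0,0],[0,0.12,0,0],[0,0.12,0,0],[0,0.12,0,0],[0,0.12,0,0],[0,0.12,0,0],[0,0.12,0,0],[0,0.12,0,0],[0,0.12,0,0]]'
python3 -m handwheel '[[0,0.12,0,0],[0,0.12,0,0],[0,0.12,0,0],[0,0.12,0,0],[0,0.12,0,0],[0,0.12,0,0],[0,0.12,0,0],[0,0.12,0,0],[0,0.12,0,0],[0,0.12,0,0]]'
```

```text
t: 15.55
tcp_pos: [550.8, -119.5, 49.7]
eef_rot: [-1.11, -1.229, 1.296]
ft_force: [0.7, -0.2, 0.3]
opening: 60.1
t: 16.55
tcp_pos: [549.9, -119.4, 36.7]
eef_rot: [-1.11, -1.229, 1.296]
ft_force: [0.1, 1.0, 0.3]
opening: 60.1
```

```bash
python3 -m handwheel '[[0,0,0,0],[0,0,0,0],[0,0,0,0],[0,0,0,0],[0,0,0,0],[0,0,0,0],[0,0,0,0],[0,0,0,0],[0,0,0,0],[0,0,0,0]]' 3 20
python3 go.py 0 -83 76 1.5708
python3 - <<'E'
from h import *
b=grab_frame("side")
cv2.imwrite("pics/sb6.png",cv2.resize(b[105:205,280:380,::-1],(600,600),interpolation=cv2.INTER_CUBIC))
E
```

```text
t: 17.55
tcp_pos: [550.0, -119.4, 36.7]
eef_rot: [-1.11, -1.229, 1.295]
ft_force: [-0.0, -0.6, 0.4]
opening: 30.0
t 17.55 tcp [ 550.  -119.4   36.7] F [-0.  -0.6  0.4] T [ 0.01 -0.02  0.04] op 30.0
tool axes (cols)
 [[-0.087 -0.066 -0.994]
 [ 0.996  0.008 -0.088]
 [ 0.014 -0.998  0.065]] q [-0.21  0.54 -0.01  1.09 -0.01 -0.3 ]
grasp pt in jig [ -1.7 -82.4  55.7]
tool cm [-0.04 -2.04 -0.03] turn 0.004 tilt 3.83
```

View pics/sb6.png

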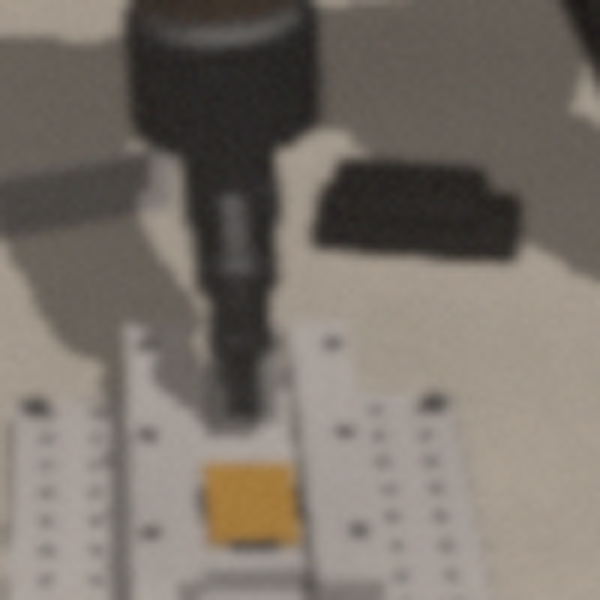

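The TCP reads 36.7 with no contact, though the carrier top is at 49, so the reading is about 25 mm low and the picture is right: the near tip at (240,415) is at z≈64. I'll lower 6 mm more and close.

```bash
python3 -m handwheel '[[0,0.15,0,0],[0,0.15,0,0],[0,0.15,0,0],[0,0.1,0,0],[0,0,0,0],[0,0,0,0],[0,0,0,0],[0,0,0,0],[0,0,0,0],[0,0,0,0]]' 
python3 -m handwheel '[[0,0,0,0],[0,0,0,0],[0,0,0,0],[0,0,0,0],[0,0,0,0],[0,0,0,0],[0,0,0,0],[0,0,0,0],[0,0,0,0],[0,0,0,0]]' 0 30
python3 go.py 0 -83 76 1.5708
```

```text
t: 18.6
tcp_pos: [549.5, -119.3, 30.6]
eef_rot: [-1.11, -1.229, 1.296]
ft_force: [0.2, -0.9, -0.5]
opening: 30.0
t: 19.6
tcp_pos: [550.0, -120.6, 31.1]
eef_rot: [-1.113, -1.227, 1.298]
ft_force: [0.7, -0.1, 0.1]
opening: 9.5
t 19.6 tcp [ 550.  -120.6   31.1] F [ 0.7 -0.1  0.1] T [-0.42 -0.11 -0.07] op 9.5
tool axes (cols)
 [[-0.087 -0.066 -0.994]
 [ 0.996  0.004 -0.087]
 [ 0.01  -0.998  0.065]] q [-0.21  0.54 -0.01  1.08 -0.01 -0.3 ]
grasp pt in jig [ -1.7 -83.5  50.1]
tool cm [ 0.08 -2.6  -0.01] turn 0.004 tilt 3.77
```

Fin gripped (opening 9.5). I'll draw gently along +y.

```bash
python3 -m handwheel '[[0.15,0,0,0],[0.25,0,0,0],[0.3,0,0,0],[0.3,0,0,0],[0.3,0,0,0],[0.3,0,0,0],[0.3,0,0,0],[0.3,0,0,0],[0.2,0,0,0],[0,0,0,0]]'
python3 go.py 0 -83 50 1.5708
```

```text
t: 20.6
tcp_pos: [547.7, -96.6, 30.9]
eef_rot: [-1.116, -1.224, 1.3]
ft_force: [0.2, -3.0, -0.8]
opening: 9.6
t 20.6 tcp [547.7 -96.6  30.9] F [ 0.2 -3.  -0.8] T [-0.83 -0.14 -0.04] op 9.6
tool axes (cols)
 [[-0.086 -0.066 -0.994]
 [ 0.996  0.    -0.086]
 [ 0.006 -0.998  0.066]] q [-0.17  0.53 -0.04  1.07 -0.01 -0.25]
grasp pt in jig [ -2.1 -59.5  49.9]
tool cm [-2.35 -0.03 -0.2 ] turn 0.003 tilt 3.77
```

```bash
python3 -m handwheel '[[0.2,0,0,0],[0.3,0,-0.01,0],[0.3,0,0,0],[0.3,0,-0.01,0],[0.3,0,0,0],[0.3,0,-0.01,0],[0.3,0,0,0],[0.25,0,-0.01,0],[0.15,0,0,0],[0,0,0,0]]'
python3 go.py 0 -83 50 1.5708
python3 - <<'E'
from h import *
b=grab_frame("side")
cv2.imwrite("pics/sb7.png",cv2.resize(b[135:245,280:400,::-1],(654,600),interpolation=cv2.INTER_CUBIC))
E
```

```text
t: 21.6
tcp_pos: [545.6, -70.4, 31.0]
eef_rot: [-1.116, -1.224, 1.3]
ft_force: [0.7, -4.0, -1.1]
opening: 9.3
t 21.6 tcp [545.6 -70.4  31. ] F [ 0.7 -4.  -1.1] T [-0.78 -0.2  -0.07] op 9.3
tool axes (cols)
 [[-0.086 -0.066 -0.994]
 [ 0.996  0.    -0.086]
 [ 0.006 -0.998  0.066]] q [-0.12  0.52 -0.05  1.06 -0.01 -0.21]
grasp pt in jig [ -1.9 -33.1  50. ]
tool cm [-4.99 -0.05 -0.18] turn 0.003 tilt 3.8
```

View pics/sb7.png

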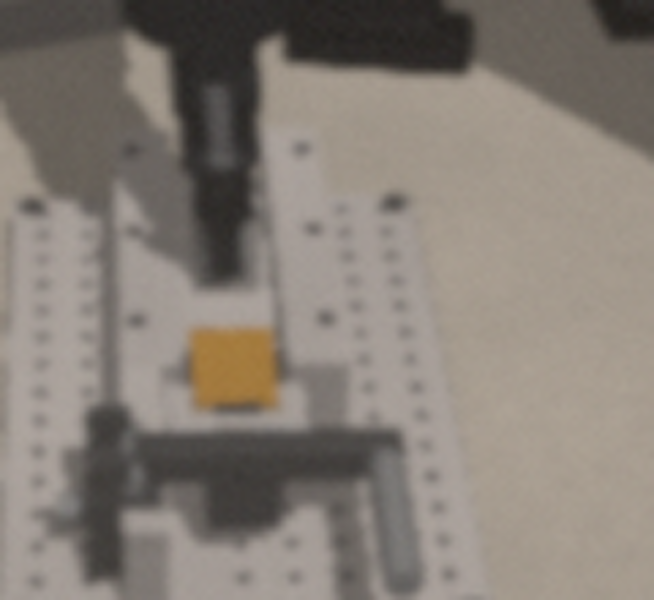

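Side: the carrier is out of the mouth with its front edge under the bar (bar 135–400, 432–475); handle rod tip at (405,590). I'll estimate the stop's y from these pixels.

```bash
python3 - <<'E'
from fit import *
v=np.load("pose.npy");c,s=np.cos(v[2]),np.sin(v[2])
def jig(u,w,z):
    p=ray("side",(280+u/5.45,135+w/5.45),z)[:2]-v[:2];return np.round([p[0]*c+p[1]*s,-p[0]*s+p[1]*c],1)
print("bar top back",jig(200,434,77),jig(380,432,77),"bar bottom front",jig(340,476,61),"foot bottom front",jig(245,526,34),"rod tip",jig(405,590,69),"blank front",jig(233,408,52),"rear",jig(233,330,52))
E
```

```text
bar top back [ 15.5 111.9] [-55.9 112.4] bar bottom front [-40.1 119.9] foot bottom front [ -3.  117.8] rod tip [-57.2 196.8] blank front [-0.6 63.1] rear [-3.5  7.6]
```

```bash
python3 -m handwheel '[[0.2,0,0,0],[0.25,0,-0.01,0],[0.25,0,0,0],[0.25,0,-0.01,0],[0.25,0,0,0],[0.25,0,-0.01,0],[0.25,0,0,0],[0.2,0,-0.01,0],[0.1,0,0,0],[0,0,0,0]]'
python3 go.py 0 -83 50 1.5708
python3 -m handwheel '[[0.1,0,0,0],[0.1,0,0,0],[0.1,0,0,0],[0.1,0,0,0],[0,0,0,0],[0,0,0,0],[0,0,0,0],[0,0,0,0],[0,0,0,0],[0,0,0,0]]'
```

```text
t: 22.65
tcp_pos: [544.1, -48.8, 31.0]
eef_rot: [-1.116, -1.224, 1.3]
ft_force: [-0.3, -2.1, -0.5]
opening: 9.8
t 22.65 tcp [544.1 -48.8  31. ] F [-0.3 -2.1 -0.5] T [-0.79 -0.23 -0.03] op 9.8
tool axes (cols)
 [[-0.085 -0.067 -0.994]
 [ 0.996  0.001 -0.086]
 [ 0.006 -0.998  0.066]] q [-0.09  0.51 -0.06  1.06 -0.01 -0.17]
grasp pt in jig [ -1.7 -11.5  50. ]
tool cm [-7.15 -0.06 -0.15] turn 0.002 tilt 3.81
t: 23.65
tcp_pos: [543.7, -44.6, 30.9]
eef_rot: [-1.116, -1.223, 1.3]
ft_force: [-0.1, -1.9, -0.2]
opening: 9.6
```

```bash
python3 -m handwheel '[[0.1,0,0,0],[0.1,0,0,0],[0.1,0,0,0],[0.1,0,0,0],[0.1,0,0,0],[0.1,0,0,0],[0,0,0,0],[0,0,0,0],[0,0,0,0],[0,0,0,0]]'
python3 -m handwheel '[[0.1,0,0,0],[0.1,0,0,0],[0.1,0,0,0],[0.1,0,0,0],[0.1,0,0,0],[0.1,0,0,0],[0,0,0,0],[0,0,0,0],[0,0,0,0],[0,0,0,0]]'; python3 go.py 0 -83 50 1.5708
```

```text
t: 24.65
tcp_pos: [543.1, -38.1, 31.0]
eef_rot: [-1.116, -1.223, 1.3]
ft_force: [0.3, -2.8, -1.1]
opening: 9.2
t: 25.65
tcp_pos: [542.9, -35.8, 31.1]
eef_rot: [-1.122, -1.219, 1.303]
ft_force: [-0.2, -5.4, -0.9]
opening: 9.8
t 25.65 tcp [542.9 -35.8  31.1] F [-0.2 -5.4 -0.9] T [-0.74 -0.24  0.04] op 9.8
tool axes (cols)
 [[-0.083 -0.066 -0.994]
 [ 0.997 -0.006 -0.083]
 [-0.    -0.998  0.066]] q [-0.06  0.51 -0.07  1.05 -0.01 -0.14]
grasp pt in jig [-1.8  1.6 50.1]
tool cm [-8.46  0.   -0.18] turn -0.0 tilt 3.8
```

Contact (moved only 2.3 of 6 mm, front at jig y≈106 as expected). I'll hold pressed for over a second.

```bash
for i in 1; do python3 -m handwheel '[[0.08,0,0,0],[0.08,0,0,0],[0.08,0,0,0],[0.08,0,0,0],[0.08,0,0,0],[0.08,0,0,0],[0.08,0,0,0],[0.08,0,0,0],[0.08,0,0,0],[0.08,0,0,0]]'; done; python3 go.py 0 -83 50 1.5708
```

```text
t: 26.65
tcp_pos: [542.7, -36.0, 31.6]
eef_rot: [-1.136, -1.208, 1.312]
ft_force: [-0.2, -6.4, -1.2]
opening: 9.2
t 26.65 tcp [542.7 -36.   31.6] F [-0.2 -6.4 -1.2] T [-1.07 -0.26  0.17] op 9.2
tool axes (cols)
 [[-0.079 -0.065 -0.995]
 [ 0.997 -0.022 -0.078]
 [-0.017 -0.998  0.067]] q [-0.05  0.51 -0.07  1.05 -0.03 -0.13]
grasp pt in jig [-2.   1.3 50.6]
tool cm [-8.43  0.19 -0.25] turn -0.004 tilt 3.94
```

```bash
python3 -m handwheel '[[0.03,0,0,0],[0.03,0,0,0],[0.03,0,0,0],[0.03,0,0,0],[0.03,0,0,0],[0.03,0,0,0],[0.03,0,0,0],[0.03,0,0,0],[0.03,0,0,0],[0.03,0,0,0]]'; python3 go.py 0 -83 50 1.5708
```

```text
t: 27.65
tcp_pos: [542.7, -36.2, 31.7]
eef_rot: [-1.14, -1.206, 1.314]
ft_force: [0.4, -6.6, -0.7]
opening: 9.9
t 27.65 tcp [542.7 -36.2  31.7] F [ 0.4 -6.6 -0.7] T [-0.71 -0.23  0.19] op 9.9
tool axes (cols)
 [[-0.078 -0.065 -0.995]
 [ 0.997 -0.026 -0.077]
 [-0.021 -0.998  0.066]] q [-0.05  0.51 -0.07  1.05 -0.03 -0.13]
grasp pt in jig [-2.   1.2 50.7]
tool cm [-8.41  0.23 -0.26] turn -0.005 tilt 3.99
```

```bash
python3 -m handwheel '[[0,0,0,0],[0,0,0,0],[0,0,0,0],[0,0,0,0],[0,0,0,0],[0,0,0,0],[0,0,0,0],[0,0,0,0],[0,0,0,0],[0,0,0,0]]' 3.2; python3 go.py 0 1.5 50 1.5708
python3 - <<'E'
from h import *
cv2.imwrite("pics/rel.png",grab_frame("side")[:,:,::-1])
E
```

```text
t: 28.65
tcp_pos: [542.3, -31.8, 32.0]
eef_rot: [-1.133, -1.211, 1.31]
ft_force: [-0.0, 0.3, -0.4]
opening: 31.7
t 28.65 tcp [542.3 -31.8  32. ] F [-0.   0.3 -0.4] T [ 0.02 -0.16  0.03] op 31.7
tool axes (cols)
 [[-0.081 -0.065 -0.995]
 [ 0.997 -0.019 -0.08 ]
 [-0.013 -0.998  0.066]] q [-0.05  0.51 -0.07  1.05 -0.02 -0.13]
grasp pt in jig [-2.1  5.6 51. ]
tool cm [-0.41  0.09 -0.22] turn -0.002 tilt 3.89
```

```bash
python3 -m handwheel '[[-0.2,0,0,0],[-0.1,0,0,0],[0,-0.4,0,0],[0,-0.7,0,0],[0,-1,0,0],[0,-1,0,0],[0,-1,0,0],[0,-1,0,0],[0,-1,0,0],[0,-0.5,0,0]]'; python3 -m handwheel '[[0,-0.8,0,0],[0,-0.8,0,0],[0,-0.5,0,0],[0,0,0,0],[0,0,0,0],[0,0,0,0],[0,0,0,0],[0,0,0,0],[0,0,0,0],[0,0,0,0]]' 6; python3 go.py -55 146 120 0
```

```text
t: 29.7
tcp_pos: [547.8, -33.8, 104.7]
eef_rot: [-1.135, -1.212, 1.309]
ft_force: [-0.2, 0.5, 0.2]
opening: 32.0
t: 30.7
tcp_pos: [548.4, -33.3, 126.7]
eef_rot: [-1.133, -1.211, 1.31]
ft_force: [-0.3, -0.1, -0.9]
opening: 59.9
t 30.7 tcp [548.4 -33.3 126.7] F [-0.3 -0.1 -0.9] T [ 0.04 -0.05  0.01] op 59.9
tool axes (cols)
 [[-0.081 -0.065 -0.995]
 [ 0.997 -0.019 -0.08 ]
 [-0.013 -0.998  0.067]] q [-0.05  0.44  0.08  1.28 -0.02 -0.13]
grasp pt in jig [  3.9   3.6 145.7]
tool cm [14.26  2.78  5.76] turn 1.568 tilt 3.9
```

```bash
python3 -m handwheel '[[1.4,0,0.55,0],[1.4,0,0.55,0],[1.4,0,0.55,0],[1.4,0,0.55,0],[1.4,0,0.55,0],[1.4,0,0.55,0],[1.4,0,0.55,0],[1.4,0,0.55,0],[1.4,0,0.55,0],[0.5,0,0.2,0]]'; python3 -m handwheel '[[0,0,0,0],[0,0,0,0.1],[0,0,0,0.1],[0,0,0,0.1],[0,0,0,0.1],[0,0,0,0.1],[0,0,0,0.1],[0,0,0,0.1],[0,0,0,0.1],[0,0,0,0.1]]'; python3 go.py -55 146 120 0
```

```text
t: 31.7
tcp_pos: [479.5, 106.1, 129.1]
eef_rot: [-1.13, -1.214, 1.312]
ft_force: [-0.7, -0.2, 1.1]
opening: 60.3
t: 32.7
tcp_pos: [481.0, 104.2, 129.5]
eef_rot: [-1.494, -0.507, 0.611]
ft_force: [-0.1, 0.0, 0.0]
opening: 60.1
t 32.7 tcp [481.  104.2 129.5] F [-0.1  0.   0. ] T [ 0.03 -0.02  0.01] op 60.1
tool axes (cols)
 [[ 0.753 -0.062 -0.655]
 [ 0.655 -0.02   0.755]
 [-0.06  -0.998  0.026]] q [ 0.22  0.32 -0.08  1.23 -0.01  1.07]
grasp pt in jig [-51.8 146.2 148.5]
tool cm [-0.1   2.87  0.1 ] turn 0.633 tilt 3.75
```

```bash
python3 -m handwheel '[[0,0,0,0.1],[0,0,0,0.1],[0,0,0,0.1],[0,0,0,0.1],[0,0,0,0.1],[0,0,0,0.1],[0,0,0,0.03],[0,1,0,0],[0,1,0,0],[0,0.7,0,0]]'; python3 go.py -57.4 146 50 0;  python3 -m handwheel '[[0,0.7,0,0],[0,0.7,0,0],[0,0.7,0,0],[0,0.7,0,0],[0,0.7,0,0],[0,0.7,0,0],[0,0.5,0,0],[0,0.2,0,0],[0,0,0,0],[0,0,0,0]]';  python3 go.py -57.4 146 50 0
```

```text
t: 33.7
tcp_pos: [482.5, 99.2, 101.2]
eef_rot: [-1.591, 0.007, 0.086]
ft_force: [0.0, 0.1, -0.1]
opening: 60.2
t 33.7 tcp [482.5  99.2 101.2] F [ 0.   0.1 -0.1] T [ 0.05 -0.06  0.02] op 60.2
tool axes (cols)
 [[ 0.997 -0.058 -0.051]
 [ 0.05  -0.022  0.999]
 [-0.059 -0.998 -0.019]] q [ 0.21  0.35 -0.13  1.16 -0.01  1.73]
grasp pt in jig [-50.7 141.1 120.2]
tool cm [-0.27  7.04  0.6 ] turn -0.033 tilt 3.56
t: 34.7
tcp_pos: [477.6, 97.6, 45.6]
eef_rot: [-1.591, 0.009, 0.09]
ft_force: [0.2, -0.6, 0.1]
opening: 60.4
t 34.7 tcp [477.6  97.6  45.6] F [ 0.2 -0.6  0.1] T [ 0.01 -0.04  0.03] op 60.4
tool axes (cols)
 [[ 0.997 -0.062 -0.052]
 [ 0.05  -0.023  0.998]
 [-0.063 -0.998 -0.02 ]] q [ 0.21  0.4  -0.21  1.02 -0.01  1.73]
grasp pt in jig [-55.8 139.9  64.6]
tool cm [-0.09  1.46  0.63] turn -0.033 tilt 3.81
```

```bash
python3 -m handwheel '[[0,0.4,0.2,-0.03],[0,0.4,0.2,0],[0,0.3,0.2,0],[0,0.1,0,0],[0,0,0,0],[0,0,0,0],[0,0,0,0],[0,0,0,0],[0,0,0,0],[0,0,0,0]]';  python3 -m handwheel '[[0,0,0,0],[0,0,0,0],[0,0,0,0],[0,0,0,0],[0,0,0,0],[0,0,0,0],[0,0,0,0],[0,0,0,0],[0,0,0,0],[0,0,0,0]]' 0 25;  python3 go.py -57.4 146 50 0
```

```text
t: 35.7
tcp_pos: [477.3, 104.1, 33.5]
eef_rot: [-1.589, -0.018, 0.114]
ft_force: [-0.2, 0.1, 0.2]
opening: 60.1
t: 36.7
tcp_pos: [474.9, 103.9, 33.9]
eef_rot: [-1.589, -0.015, 0.118]
ft_force: [-1.2, 0.5, 1.4]
opening: 14.7
t 36.7 tcp [474.9 103.9  33.9] F [-1.2  0.5  1.4] T [-0.03  0.14 -0.05] op 14.7
tool axes (cols)
 [[ 0.994 -0.064 -0.085]
 [ 0.083 -0.023  0.996]
 [-0.066 -0.998 -0.017]] q [ 0.22  0.41 -0.23  1.   -0.01  1.71]
grasp pt in jig [-57.9 146.4  52.9]
tool cm [ 0.07  0.28 -0.03] turn 0.0 tilt 3.91
```

```bash
python3 -m handwheel '[[-0.02,-0.5,-0.01,0],[0.03,-0.8,-0.01,0],[0.09,-0.8,-0.01,0],[0.15,-0.79,-0.01,0],[0.21,-0.77,-0.01,0],[0.27,-0.75,-0.01,0],[0.33,-0.73,-0.01,0],[0.38,-0.7,-0.01,0],[0,0,0,0],[0,0,0,0]]';  python3 go.py 45 146 151 0
```

```text
t: 37.7
tcp_pos: [491.7, 105.2, 94.1]
eef_rot: [-1.59, -0.009, 0.123]
ft_force: [-0.7, -0.3, -5.6]
opening: 14.7
t 37.7 tcp [491.7 105.2  94.1] F [-0.7 -0.3 -5.6] T [ 0.02  0.25 -0.03] op 14.7
tool axes (cols)
 [[ 0.994 -0.071 -0.085]
 [ 0.083 -0.024  0.996]
 [-0.073 -0.997 -0.018]] q [ 0.22  0.38 -0.1   1.17 -0.01  1.7 ]
grasp pt in jig [-41.  146.3 113.1]
tool cm [ 8.3  -4.41 -0.11] turn 0.0 tilt 4.32
```

```bash
python3 -m handwheel '[[0.43,-0.62,-0.01,0],[0.47,-0.59,-0.01,0],[0.5,-0.55,-0.01,0],[0.56,-0.51,-0.01,0],[0.59,-0.47,-0.01,0],[0.61,-0.41,0,0],[0.66,-0.38,0,0],[0.68,-0.33,0,0],[0,0,0,0],[0,0,0,0]]';  python3 go.py 45 146 151 0
```

```text
t: 38.7
tcp_pos: [535.4, 108.8, 134.9]
eef_rot: [-1.59, 0.002, 0.135]
ft_force: [-2.0, 0.6, 0.6]
opening: 13.9
t 38.7 tcp [535.4 108.8 134.9] F [-2.   0.6  0.6] T [0.13 0.53 0.01] op 13.9
tool axes (cols)
 [[ 0.993 -0.085 -0.085]
 [ 0.084 -0.025  0.996]
 [-0.087 -0.996 -0.018]] q [ 0.21  0.44  0.11  1.33 -0.01  1.69]
grasp pt in jig [  2.8 146.3 153.9]
tool cm [ 4.23 -0.08 -0.04] turn 0.001 tilt 5.11
```

The pinch has ridden up the rod a little (opening 13.9), so I'll finish with a horizontal push, which lets the rod rise back into the pads.

```bash
python3 -m handwheel '[[0.1,0.3,0,0],[0.4,0.05,0,0],[0.4,0,0,0],[0.4,0,0,0],[0.4,0,0,0],[0.4,0,0,0],[0.4,0,0,0],[0.4,0,0,0],[0,0,0,0],[0,0,0,0]]';  python3 go.py 45 146 151 0
```

```text
t: 39.7
tcp_pos: [566.8, 111.6, 145.0]
eef_rot: [-1.589, -0.012, 0.122]
ft_force: [-1.9, -1.0, 2.7]
opening: 11.3
t 39.7 tcp [566.8 111.6 145. ] F [-1.9 -1.   2.7] T [-0.04  0.38 -0.02] op 11.3
tool axes (cols)
 [[ 0.994 -0.069 -0.085]
 [ 0.084 -0.023  0.996]
 [-0.071 -0.997 -0.017]] q [ 0.2   0.49  0.21  1.36 -0.01  1.69]
grasp pt in jig [ 34.2 146.4 164. ]
tool cm [ 1.16  1.22 -0.02] turn 0.001 tilt 4.17
```

```bash
python3 -m handwheel '[[0,0,0,0],[0,0,0,0],[0,0,0,0],[0,0,0,0],[0,0.5,0,0],[0,0.7,0,0],[0,0.7,0,0],[0,0.2,0,0],[0,0,0,0],[0,0,0,0]]' 4;  python3 go.py 45 146 140 0
```

```text
t: 40.7
tcp_pos: [565.7, 111.2, 119.8]
eef_rot: [-1.589, -0.012, 0.122]
ft_force: [-0.2, -0.7, 0.5]
opening: 40.0
t 40.7 tcp [565.7 111.2 119.8] F [-0.2 -0.7  0.5] T [ 0.03 -0.06 -0.02] op 40.0
tool axes (cols)
 [[ 0.994 -0.069 -0.086]
 [ 0.084 -0.023  0.996]
 [-0.071 -0.997 -0.017]] q [ 0.2   0.5   0.16  1.3  -0.01  1.69]
grasp pt in jig [ 33.2 146.1 138.8]
tool cm [ 1.17 -0.21 -0.02] turn 0.001 tilt 4.18
```

```bash
python3 -m handwheel '[[0.3,0,0,0],[0.3,0,0,0],[0.3,0,0,0],[0.2,0,0,0],[0.2,0,0,0],[0.2,0,0,0],[0.2,0,0,0],[0.15,0,0,0],[0.15,0,0,0],[0.15,0,0,0]]' 3;  python3 go.py 45 146 140 0
```

```text
t: 41.7
tcp_pos: [579.9, 112.5, 119.6]
eef_rot: [-1.589, 0.001, 0.136]
ft_force: [-6.2, -0.7, 3.1]
opening: 30.1
t 41.7 tcp [579.9 112.5 119.6] F [-6.2 -0.7  3.1] T [-0.12  1.1  -0.08] op 30.1
tool axes (cols)
 [[ 0.993 -0.086 -0.086]
 [ 0.085 -0.024  0.996]
 [-0.088 -0.996 -0.017]] q [ 0.2   0.54  0.23  1.35 -0.01  1.68]
grasp pt in jig [ 47.4 146.2 138.6]
tool cm [-0.25 -0.12 -0.03] turn 0.002 tilt 5.13
```

```bash
python3 -m handwheel '[[0.15,0,0,0],[0.15,0,0,0],[0.15,0,0,0],[0.15,0,0,0],[0.15,0,0,0],[0,0,0,0],[-0.3,0,0,0],[-0.2,0,0,0],[0,0,0,0],[0,0,0,0]]';  python3 go.py 45 146 140 0
```

```text
t: 42.7
tcp_pos: [575.5, 112.1, 119.8]
eef_rot: [-1.589, 0.012, 0.147]
ft_force: [-0.3, 0.1, -0.6]
opening: 29.6
t 42.7 tcp [575.5 112.1 119.8] F [-0.3  0.1 -0.6] T [ 0.05 -0.08  0.04] op 29.6
tool axes (cols)
 [[ 0.991 -0.1   -0.087]
 [ 0.085 -0.025  0.996]
 [-0.102 -0.995 -0.017]] q [ 0.2   0.55  0.23  1.36 -0.01  1.68]
grasp pt in jig [ 43.  146.2 138.8]
tool cm [ 0.18 -0.14 -0.03] turn 0.002 tilt 5.91
```

```bash
python3 -m handwheel '[[0,0,0,0],[0,0,0,0],[0,0,0,0],[-0.06,-0.6,0,0],[-0.1,-1,0,0],[-0.1,-1,0,0],[-0.15,-1.5,0,0],[-0.15,-1.5,0,0],[-0.15,-1.5,0,0],[0,0,0,0]]' 4.2
python3 -m handwheel '[[-2,0,0,0],[-3,0,0,0],[-4,0,0,0],[-4,0,0,0],[-4,0,0,0],[-3,0,0,0],[-1,0,0,0],[0,0,0,0],[0,0,0,0],[0,0,0,0]]'; python3 go.py 45 146 140 0
python3 - <<'E'
from fit import *
v=np.load("pose.npy")
a=grab_frame("side");b=grab_frame("top");cv2.imwrite("pics/f_s.png",a[:,:,::-1]);cv2.imwrite("pics/f_t.png",b[:,:,::-1])
c,s=np.cos(v[2]),np.sin(v[2])
def jig(n,u,w,z):
    p=ray(n,(u,w),z)[:2]-v[:2];return np.round([p[0]*c+p[1]*s,-p[0]*s+p[1]*c],1)
for n,i in(("side",a),("top",b)):
    h=cv2.cvtColor(i,cv2.COLOR_RGB2HSV);m=((h[...,0]>8)&(h[...,0]<28)&(h[...,1]>150)&(h[...,2]>90)).astype(np.uint8)
    k,l,S,C=cv2.connectedComponentsWithStats(m)
    for j in range(1,k):
        g=jig(n,*C[j],52)
        if abs(g[0])<40 and abs(g[1])<120: print(n,"blank",g,"area",S[j,4],"bbox y",S[j,1:4:2],jig(n,C[j][0],S[j,1]-.5,52),jig(n,C[j][0],S[j,1]+S[j,3]-.5,52))
# rod profile in side at jig y=165: brightness across predicted columns
g=cv2.cvtColor(a,cv2.COLOR_RGB2GRAY)
p0=J(v,[[45,165,169]]);print("rod pred q0 side",proj("side",p0),proj("top",p0),"q.2",proj("side",J(v,[[25,165,167]])))
w=int(round(proj("side",p0)[0][1]));print(g[w-6:w+7:3,290:330])
E
```

```text
t: 43.7
tcp_pos: [576.9, 113.6, 198.8]
eef_rot: [-1.589, 0.008, 0.144]
ft_force: [0.6, 0.2, 0.3]
opening: 41.7
t: 44.7
tcp_pos: [364.0, 95.3, 217.8]
eef_rot: [-1.588, 0.004, 0.138]
ft_force: [-0.3, 0.8, 0.7]
opening: 41.9
t 44.7 tcp [364.   95.3 217.8] F [-0.3  0.8  0.7] T [ 0.04 -0.06 -0.05] op 41.9
tool axes (cols)
 [[ 0.992 -0.089 -0.086]
 [ 0.085 -0.023  0.996]
 [-0.091 -0.996 -0.015]] q [ 0.26  0.07 -0.17  1.43  0.    1.74]
grasp pt in jig [-169.1  147.1  236.8]
tool cm [22.2   7.7  -0.03] turn 0.002 tilt 5.28
side blank [-2.1 68.6] area 130 bbox y [205  13] [-3.5 42.9] [-0.9 90.9]
top blank [ 2.  66.5] area 227 bbox y [211  16] [22.5 61.3] [-18.3  71.7]
rod pred q0 side [[303.24401442 194.61637657]] [[252.45337711 203.27308364]] q.2 [[313.54020096 195.30983371]]
[[161 162 163 163 161 158 156 145 125 109  97  98 108 115 118 117 113 117
  133 149 155 155 148 128 112 105 112 119 124 120 122 120 121 122 120 120
  121 123 136 141]
 [160 163 163 162 155 143 142 141 128 109  98  98 110 115 118 117 113 112
  122 141 150 156 155 148 134 115 114 119 121 120 122 122 121 119 120 122
  120 124 132 139]
 [163 166 164 163 159 152 149 148 131 108  97  98 108 115 119 117 111 101
   85  78  77  79  78  78  77  75  75  76  89 105 123 128 128 126 127 125
  125 130 141 145]
 [160 161 162 160 162 156 155 144 128 108  95  97 107 116 119 116 110  97
   81  70  67  68  68  69  68  65  67  70  88 120 148 161 165 163 161 162
  162 163 165 160]
 [105 109 110 116 124 132 135 140 127 108  93  96 101 103 105 103 101  95
   81  70  64  63  62  61  64  62  63  66  88 121 148 161 163 164 163 162
  163 161 163 161]]
```

```bash
python3 - <<'E'
import cv2,numpy as np
a=cv2.imread("pics/rel.png");b=cv2.imread("pics/f_s.png")
for i in(a,b):
    h=cv2.cvtColor(i,cv2.COLOR_BGR2HSV).astype(int);print(np.round(h[196:224,312:330,1].mean(1)).astype(int))
s0=cv2.imread("pics/side0.png");s1=cv2.resize(b,(800,500),interpolation=cv2.INTER_CUBIC)
d=(cv2.GaussianBlur(cv2.absdiff(s0,s1),(5,5),0).max(2)>35).astype(np.uint8)
for n,(x0,x1,y0,y1) in dict(tray=(220,350,385,480),bottle=(400,455,362,465),angle=(315,392,160,188),mouse=(412,464,162,188)).items(): print(n,d[y0:y1,x0:x1].sum())
E
```

```text
[ 21  20  20  22  22  22  28  50  93 125 130 131 132 132 131 131 128 111
  69  27  18  19  18  20  22  20  22  22]
[ 21  21  21  21  21  21  26  45  78 102 106 107 111 121 128 130 130 131
 129 128 126 119  98  54  27  21  19  17]
tray 0
bottle 0
angle 257
mouse 387
```

```bash
python3 - <<'E'
from bench import *
import cv2
s0=cv2.imread("pics/side0.png");s1=cv2.resize(cv2.imread("pics/f_s.png"),(800,500),interpolation=cv2.INTER_CUBIC)
for n,(x0,x1,y0,y1) in dict(angle=(315,392,160,188),mouse=(412,464,162,188)).items():
    r=cv2.matchTemplate(s1[y0-10:y1+10,x0-10:x1+10],s0[y0:y1,x0:x1],cv2.TM_CCOEFF_NORMED);print(n,cv2.minMaxLoc(r)[1::2])
close_job()
E
```

```text
angle (0.6841141581535339, (0, 12))
mouse (0.9171648025512695, (9, 9))
the job is handed in; nothing more can be done
```

The job is done and handed in at about 45 s of the 72 s allowed. In order, I did the following:
1. **Stop down:** I pinched the handle and swung the stop down until it was blocked. A camera view then showed it level across the path.
2. **Carrier out:** I gripped the fin and drew the carrier along the channel with about 3–4 N of resistance. It met the stop's foot with its front at jig y ≈ 106 mm, and I held it there at about 6 N for 2 s.
3. **Release and stop up:** I let go of the carrier, lifted clear and flipped the stop back up. The last part was a 6 N push against its upper end stop. Then I moved the arm clear of the jig.

**Last checks:**
- The handle rod is where it should be with the stop at 0, to within about 0.01 rad.
- The blank's rear edge is in the same image rows as just after release, so the carrier stayed where it was gauged.
- The forces I read stayed under about 7 N.
- The tray and the bottle look unchanged, and the mouse matched within 1 px.

**What disagreed or went wrong:**
- **Height reading:** the TCP height read about 25 mm lower than where the fingertips appeared in the pictures. I set the grasp heights from the pictures, opening and force instead.
- **Gripper tilt:** the gripper leaned 4–6° during the job. While the carrier was drawn the lean was in the plane of the pads, so it did not tilt the carrier, but the tool rocked about 1° on the fin while pressing.
- **Handle grip:** on the way up the pinch slipped along the handle, so I re-straddled it and finished with a push.
- **Angle bar:** the image comparison with the start was inconclusive (match 0.68). That area was partly under the arm's moving shadow, and the arm never went near the bar.

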